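# Stamp a spice jar's lid with the sprung stamper

### The job

Stamp the lid of the round glass spice jar: swing the stamper's sprung arm up and back by its cross bar until the sear catches and holds it by itself, without ramming it into its stop, stand the jar upright inside the ring on the stamper's base, then press the trigger down so that the arm snaps down onto the lid. Leave the jar standing in the ring under the stamp, and leave the other things where they are.

Things in the scene. Friction and masses are not known exactly. Their poses are not given: they have to be found in the camera images.
- stamper: bench stamper, bolted down: aluminium base plate 300 x 130 x 12 mm. Origin on the worktop straight below the arm's hinge; x axis level, pointing from the hinge to the trigger end (the plate reaches 145 mm that way and 155 mm the other way), y along the hinge shaft, z up. Two grey cheeks carry the shaft at y = +-56 mm, up to z = 137 mm.
- hinge (a point): middle of the arm's hinge shaft, 130 mm above the worktop; the shaft runs along the stamper's y axis
- stamp_arm (a joint): swing of the sprung arm in rad: 0 = at its low stop (arm droops 0.20 rad below level), grows as it is lifted and swung back; 0.20 = level, 1.77 = upright with the cross bar 290 mm above the worktop. It latches under the sear somewhere between 1.65 and 2.1: its setting differs every time and cannot be known beforehand. Let go, a caught arm sinks back a little onto the sear and stays; an uncaught one snaps down.
- grab_bar (a point): middle of the arm's steel cross bar, 12 mm thick, along the stamper's y axis, 78 mm clear between the side bars, 160 mm from the hinge; it can be pinched across from above and turns between the finger pads as the arm swings. Nothing else lies within 45 mm of it towards the hinge.
- sear_tower: grey bracket at the base plate's trigger end that carries the sear and its trigger; same origin and axes as the stamper. The sear carries about 18 N when the arm is caught.
- trigger (a joint): turn of the sear with its trigger in rad: 0 = at rest, sprung; grows as the thumb pad is pressed down, 0.26 = fully down. A caught arm is let go at about 0.10 to 0.16. It also moves aside briefly as the arm rides over the sear. Pressing takes about 3 to 8 N.
- thumb_pad (a point): middle of the top of the trigger's thumb pad, a plate 30 x 36 x 8 mm at the far end from the arm, about 89 mm above the worktop and 126 mm from the hinge axis; moves down 18 mm when fully pressed
- jar_mid (a point): centre, half-way up, of the spice jar to be stamped: round clear glass jar with a flat green screw cap as wide as the jar, 46 mm across, 106 mm tall, 0.11 kg; z is its upright axis. Starts standing on the worktop on one side of the stamper.
- nest (a point): centre of the ring on the base plate in which the jar has to stand, at the plate's top 12 mm above the worktop; ring 54 mm inside, 68 mm outside, 10 mm high; 95 mm from the hinge under the stamp head. The lowered arm leaves no room for the jar. With the stamp on the jar's lid the arm reads about 0.20 rad.
- salt_shaker: salt shaker 44 mm across, 90 mm tall, to be left alone; origin at the centre of its underside
- flat_tin: flat food tin 86 mm across, 40 mm tall, to be left alone; origin at the centre of its underside
- squat_jar: squat jar 75 mm across, 97 mm tall, to be left alone; origin at the centre of its underside
- stamp_head (a point): underside of the stamp head, a 36 mm disc 95 mm from the hinge between the arm's two steel side bars (10 mm thick, 88 mm apart, 160 mm long). The arm points along the stamper's -x. A spring pulls it down: about 5 N felt at the cross bar at first, 7 N at the end, a little more when moved fast.
- stop_post: stop with a rubber buffer on top, in front of the sear; same origin and axes as the stamper. Swinging back, the arm gives a light bump over the sear and catches; only about 0.04 rad (7 mm at the cross bar) later the buffer stops it and the force rises steeply. Feel for that rise and stop within about 7 N of it at the cross bar: the arm must not press the buffer with more than 40 N.

How it is judged:
By the outcome, as a careful person would: the job done as asked, in the order asked, and still so for the second after the job is handed in, with the robot touching nothing.
It also fails if it takes over 72 s, if anything falls off the work surface, if the arm or the gripper's body presses on something with over 40 N, if the wrist force passes 120 N, or if a joint passes its speed limit or range.

### The arm

A 6-joint arm with a two-finger parallel gripper is mounted at the origin on a cart in front of the work surface, level with it; the furniture and walls round the work are solid. World frame = base frame: x ahead of the robot, y to its left, z up, the work surface at z = 0. Lengths are in m, angles in rad, forces in N, time in s.
With the tool pointing down it reaches from about 0.35 to 0.975 m from the base axis. Payload 4.9 kg.
Tool frame: the origin (TCP) lies midway between the tips of the shut fingers; the grasp point (between the pads) lies ctrl.grip_depth behind it (ctrl.grip_depth is the distance from the TCP to the grasp point, in m); y points along the fingers, z is the direction in which the jaws open and shut, and the axes are right-handed (so a half turn about y gives the same grasp; the last joint's range is limited). The gripper opens to 85 mm and grips with 20 to 120 N. Pads are 22 mm wide; open, the fingers measure 114 mm over their backs; the gripper's body (76 mm by 85 mm) begins 54 mm behind the grasp point. The pads swing forward as they close: fully open they stand 13 mm farther back than shut.
Start: joints at [-1.442, 0.053, 1.613, -0, 1.476, -0.119], TCP at [0.153, -0.606, 0.231] pointing down, gripper open.
Joint ranges: [-3.01, 3.01], [-1.01, 2.22], [0.06, 2.58], [-1.02, 4.17], [0.09, 2.62], [-3.14, 3.14]. Speed limits (rad/s): [2.57, 2.57, 3.14, 3.14, 3.14, 3.14].

### API

Orientations are given as a rotation vector (axis times angle).
In Python, from station import ctrl gives the robot as it stands.
- The arm moves only by the tool jog_arm, never from a script. Its argument "moves" is a list of rows, each a list of 6 numbers: the shift along the tool's x, y, z in mm, then the turn, a rotation vector about the tool's x, y, z in rad. In form: [[x, y, z, wx, wy, wz], ...]. A call has 1 to 12 rows; each row shifts and turns the commanded pose from where the row before left it, along the tool's axes as they then stand; what a row does not reach is not made up. A row lasts 1/10 s, in which the tool goes at most 50 mm and 8.59 degrees, less where a joint would pass 70% of its speed; a pose out of reach is approached as far as the arm can. A call is refused whole if a number of a shift passes 50 or a number of a turn 0.15, either way. A call with a gripper value outside its range is refused whole. "grip" is the finger opening in mm, from 0 to 85.4, set as the call begins (left out, the last holds). The fingers move at their own pace and stop on an object; "grip_force" is the grip in N (left out, the last holds). Time passes only in rows, so rows that do not move let the fingers close. It gives the time, the measured TCP pose, the force and the opening at its end, in the units of the state.
- ctrl.get_obs(): the state, without advancing time (a new reading comes with each control period).
- ctrl.get_image(name): name is "scene" or "side" or "wrist"; returns the picture (420x560x3 uint8, red, green, blue); there is no depth.
- ctrl.camera_params(name): a dict with "fx", "fy", "cx", "cy" (pixels), "pose" (4x4, takes a point from camera to world coordinates); the wrist camera has in their place "T_tool_cam" (4x4, takes a point from camera to tool coordinates, whose origin is the TCP and whose axes are the tool frame's). Camera axes: x right, y up, looking along -z (the intrinsics and any distortion apply to the point x, -y, -z); pixel columns grow to the right and rows downward; lengths in m; the calibration is good to about 2 mm. A picture is of the moment at which its call begins: read the wrist's pose just before it. camera_params takes no time and is no camera call.
- ctrl.finish_job(): hands the job in, once; it reports no verdict.
The state is a dict: "t": time; "q": joint angles; "dq": joint speeds; "effort": joint torques, N m; "tool_pos": TCP position; "tool_rot": TCP orientation; "contact_force": force on the tool from outside, world axes, zero at the start; "wrist_torque": the same for the moment, N m; "opening": finger opening in m.
Only numpy, scipy, OpenCV 4.12 (cv2) and the standard library are available. Lean on these libraries where they do the work, as an engineer would, in place of code of your own. Each camera call takes 0.05 s, during which the arm holds its last target. There are 200 camera calls.

## Working session

There is one attempt and no reset: what is moved stays moved. The work goes in short steps, Python scripts to look and compute and a tool call to move; the robot and the scene stay as the last step left them, time stands still between calls to the robot, and variables do not carry over. Pictures are saved under pics/ and viewed, about 8 in all and at most 12, crops included, and the job is handed in when it is done.

Besides the shell and the picture viewer there is one more tool, called after "Call:" as name(argument=value, ...), one argument or row to a line, values as JSON. jog_arm: Moves the arm, as the interface text tells. Its arguments: {"type":"object","properties":{"moves":{"type":"array","items":{"type":"array","items":{"type":"number"}}},"grip":{"type":"number"},"grip_force":{"type":"number"}},"required":["moves"]}

```bash
ls; mkdir -p pics; cat > h.py <<'E'
import numpy as np, cv2
from scipy.spatial.transform import Rotation as R
from station import ctrl
def cam(n):
    p=ctrl.camera_params(n)
    if 'pose' in p: T=np.array(p['pose'])
    else:
        o=ctrl.get_obs(); W=np.eye(4); W[:3,:3]=R.from_rotvec(o['tool_rot']).as_matrix(); W[:3,3]=o['tool_pos']; T=W@np.array(p['T_tool_cam'])
    return p,T
def ray(p,T,u,v):
    d=np.array([(u-p['cx'])/p['fx'],-(v-p['cy'])/p['fy'],-1.]); d=T[:3,:3]@d
    return T[:3,3],d/np.linalg.norm(d)
def plane(p,T,u,v,z):
    o,d=ray(p,T,u,v); return o+d*(z-o[2])/d[2]
def proj(p,T,X):
    c=np.linalg.inv(T)@np.append(X,1); return (p['cx']+p['fx']*c[0]/-c[2], p['cy']-p['fy']*c[1]/-c[2])
def snap(n,f,s=1):
    p,T=cam(n); im=ctrl.get_image(n); cv2.imwrite('pics/'+f,im[:,:,::-1]); return p,T,im
def two(a,b):
    (o1,d1),(o2,d2)=a,b
    A=np.stack([d1,-d2],1); s=np.linalg.lstsq(A,o2-o1,rcond=None)[0]
    x,y=o1+s[0]*d1,o2+s[1]*d2; return (x+y)/2,np.linalg.norm(x-y)
E
python3 - <<'E'
from h import *
a=snap('scene','sc.png')[2];b=snap('side','si.png')[2]
cv2.imwrite('pics/wr.png',ctrl.get_image('wrist')[:,:,::-1])
for n in ('scene','side'):
    p,T=cam(n);print({k:v for k,v in p.items() if k!='pose'},T.round(3))
print(ctrl.camera_params('wrist'),ctrl.grip_depth);print(ctrl.get_obs())
E
```

```text
pics
{'fx': 527.0027286707672, 'fy': 527.0027286707672, 'cx': 274.82649955557537, 'cy': 208.87494591099696} [[ 0.712  0.481 -0.511 -0.225]
 [-0.702  0.501 -0.506 -0.805]
 [ 0.012  0.719  0.694  1.232]
 [ 0.     0.     0.     1.   ]]
{'fx': 426.75018124026474, 'fy': 426.75018124026474, 'cx': 272.09464791708746, 'cy': 213.47321629819433} [[-0.935  0.197 -0.296  0.264]
 [-0.355 -0.52   0.777  0.929]
 [-0.001  0.831  0.556  0.785]
 [ 0.     0.     0.     1.   ]]
{'fx': 346.69062263204984, 'fy': 346.69062263204984, 'cx': 276.5712885450945, 'cy': 207.71532869005557, 'T_tool_cam': array([[ 7.64043051e-04, -9.63517604e-01, -2.67643874e-01,
        -6.68585849e-02],
       [ 5.41725281e-04,  2.67644312e-01, -9.63517633e-01,
        -1.44002353e-01],
       [ 9.99999561e-01,  5.91179499e-04,  7.26453621e-04,
         6.37364857e-04],
       [ 0.00000000e+00,  0.00000000e+00,  0.00000000e+00,
         1.00000000e+00]])} 0.0187
{'t': 0.15, 'q': array([-1.44200425e+00,  5.31902755e-02,  1.61401414e+00, -2.67621623e-06,
        1.47602069e+00, -1.19001071e-01]), 'dq': array([-0.00053473, -0.00070982, -0.00355846,  0.00063254, -0.00010615,
       -0.0008877 ]), 'effort': array([ 8.03086950e-04, -3.94239128e+01, -3.70721197e+01, -1.28162969e-04,
        4.61760006e-03, -4.96141411e-06]), 'tool_pos': array([ 0.15322413, -0.60540379,  0.23033348]), 'tool_rot': array([-0.26024133,  2.09134016, -2.08790266]), 'contact_force': array([ 0.3334417 , -0.6418924 , -0.16748446]), 'wrist_torque': array([-0.0126012,  0.0055426,  0.0389997]), 'opening': 0.08519933178959138}
```

View pics/sc.png

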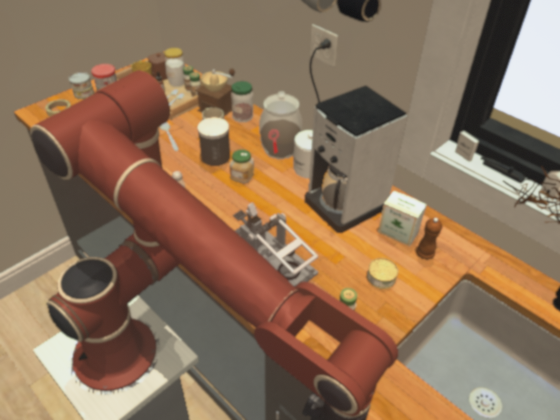

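View pics/si.png

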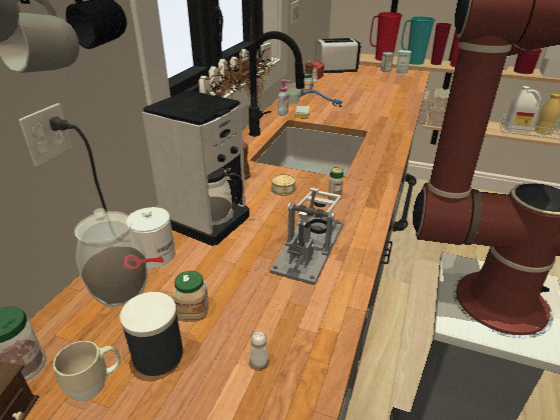

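```bash
python3 - <<'E'
from h import *
a=cv2.imread('pics/sc.png')[190:320,220:400];b=cv2.imread('pics/si.png')[155:285,255:365]
cv2.imwrite('pics/c1.png',np.hstack([cv2.resize(b,None,fx=4,fy=4,interpolation=2)[:, :], ])[:,:]) 
A=cv2.resize(b,(440,520),interpolation=2)
B=cv2.resize(a,(360,260),interpolation=2); B=np.vstack([B,np.zeros((260,360,3),np.uint8)])
w=cv2.imread('pics/wr.png'); B[260:]=cv2.resize(w,(360,260))
cv2.imwrite('pics/c1.png',np.hstack([A,B]))
E
```

```text
(no output)
```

View pics/c1.png

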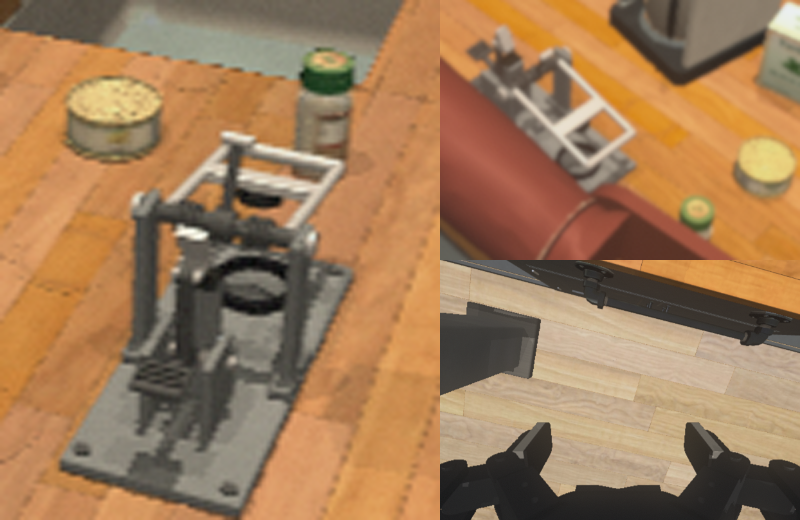

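```bash
python3 - <<'E'
from h import *
p,T=cam('side'); c=lambda x,y:(255+x/4,155+y/4)
for n,uv,z in [('NL',c(63,462),.012),('NR',c(241,510),.012),('FR',c(352,268),.012),('hingeL',c(146,203),.137),('hingeR',c(304,236),.137),('barL',c(228,139),.1),('barR',c(340,166),.1),('lid',c(327,58),.106),('ring',c(248,284),.022),('pad',c(162,375),.089),('tin',c(114,100),.04)]: print(n,plane(p,T,*uv,z).round(4))
p,T=cam('scene'); c=lambda x,y:(220+(x-440)/2,190+y/2)
for n,uv,z in [('lid',c(697,208),.106),('barA',c(633,130),.1),('barB',c(585,165),.1),('tin',c(765,155),.04)]: print(n,plane(p,T,*uv,z).round(4))
E
```

```text
NL [0.5792 0.1116 0.012 ]
NR [0.4532 0.1143 0.012 ]
FR [ 0.4478 -0.1839  0.012 ]
hingeL [ 0.5711 -0.0309  0.137 ]
hingeR [ 0.4572 -0.0296  0.137 ]
barL [ 0.5581 -0.1968  0.1   ]
barR [ 0.4664 -0.1881  0.1   ]
lid [ 0.5153 -0.3457  0.106 ]
ring [ 0.5154 -0.12    0.022 ]
pad [0.5178 0.0908 0.089 ]
tin [ 0.6978 -0.325   0.04  ]
lid [ 0.5173 -0.3487  0.106 ]
barA [ 0.5616 -0.1952  0.1   ]
barB [ 0.4668 -0.192   0.1   ]
tin [ 0.7067 -0.3299  0.04  ]
```

```bash
cat >> h.py <<'E'
E0=0.02
def Rdown(yaw=E0):
    s=np.array([np.sin(yaw),np.cos(yaw),0]); y=np.array([0,0,-1.]); z=-s
    return np.stack([np.cross(y,z),y,z],1)
def go(pos,Rt=None):
    o=ctrl.get_obs(); Rc=R.from_rotvec(o['tool_rot']).as_matrix()
    Rt=Rdown() if Rt is None else Rt
    print('t',round(o['t'],2),'pos',np.round(o['tool_pos'],4),'shift(cur frame) mm',(Rc.T@(np.array(pos)-o['tool_pos'])*1e3).round(1),'turn',R.from_matrix(Rc.T@Rt).as_rotvec().round(4),'F',np.round(o['contact_force'],1),'open',round(o['opening'],4))
    print('shift in target frame',(Rt.T@(np.array(pos)-o['tool_pos'])*1e3).round(1))
E
python3 -c "
from h import *
go([.511,-.187,.23])"
```

```text
t 0.15 pos [ 0.1532 -0.6054  0.2303] shift(cur frame) mm [-449.5    0.9 -317.9] turn [0.0016 0.2678 0.    ] F [ 0.3 -0.6 -0.2] open 0.0852
shift in target frame [-3.493e+02  3.000e-01 -4.255e+02]
```

Call:
jog_arm(
  moves=[
    [0,0,0,0,0.134,0],
    [0,0,0,0,0.134,0],
  ],
  grip=45,
)

```text
t: 0.35
tool_pos: [0.1533, -0.6056, 0.2308]
tool_rot: [-0.028, -2.209, 2.208]
contact_force: [-0.5, -0.2, 0.5]
opening: 0.0591
```

Call:
jog_arm(
  moves=[
    [-29,0,-35.5,0,0,0],
    [-29,0,-35.5,0,0,0],
    [-29,0,-35.5,0,0,0],
    [-29,0,-35.5,0,0,0],
    [-29,0,-35.5,0,0,0],
    [-29,0,-35.5,0,0,0],
    [-29,0,-35.5,0,0,0],
    [-29,0,-35.5,0,0,0],
    [-29,0,-35.5,0,0,0],
    [-29,0,-35.5,0,0,0],
    [-29,0,-35.5,0,0,0],
    [-29,0,-35.5,0,0,0],
  ],
)

```text
t: 1.55
tool_pos: [0.5106, -0.1852, 0.2311]
tool_rot: [-0.022, -2.211, 2.211]
contact_force: [0.4, -1.2, -0.3]
opening: 0.0453
```

```bash
python3 - <<'E'
from h import *
go([.511,-.187,.23])
p,T,im=snap('wrist','w1.png')
for n,X in [('bar',[.511,-.187,.098]),('lid',[.516,-.347,.106]),('pad',[.5165,.096,.089]),('hinge',[.514,-.03,.13])]: print(n,np.round(proj(p,T,X)))
E
```

```text
t 1.55 pos [ 0.5106 -0.1852  0.2311] shift(cur frame) mm [-0.4  1.1  1.8] turn [-0.0001 -0.0001  0.    ] F [ 0.4 -1.2 -0.3] open 0.0453
shift in target frame [-0.4  1.1  1.8]
bar [278. 196.]
lid [480. 188.]
pad [-56. 193.]
hinge [ 64. 206.]
```

View pics/w1.png

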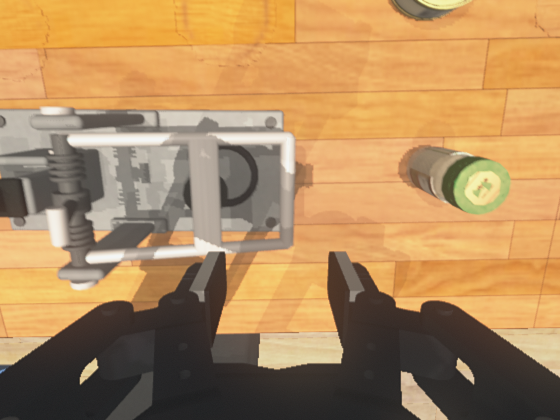

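```bash
python3 - <<'E'
from h import *
p,T=cam('wrist')
for n,uv,z in [('bar1',(287,140),.104),('bar2',(287,240),.104),('lid',(481,185),.106),('hA',(56,112),.13),('hB',(82,282),.13),('ring',(222,176),.022),('plateA',(283,110),.012),('plateB',(280,231),.012)]: print(n,plane(p,T,*uv,z).round(4))
im=cv2.imread('pics/w1.png');h=cv2.cvtColor(im,40);m=cv2.inRange(h,(40,100,40),(80,255,255));m[:, :430]=0
c=max(cv2.findContours(m,0,2)[0],key=cv2.contourArea);print(cv2.boundingRect(c),cv2.minEnclosingCircle(c))
go([.511,-.191,.098-.016])
E
```

```text
bar1 [ 0.5599 -0.1891  0.104 ]
bar2 [ 0.4779 -0.1885  0.104 ]
lid [ 0.5228 -0.3418  0.106 ]
hA [ 0.5831 -0.0307  0.13  ]
hB [ 0.455  -0.0274  0.13  ]
ring [ 0.5181 -0.1237  0.022 ]
plateA [ 0.5827 -0.1874  0.012 ]
plateB [ 0.4539 -0.1827  0.012 ]
(453, 173, 7, 16) ((456.5, 180.5), 7.905794143676758)
t 1.6 pos [ 0.5138 -0.1803  0.231 ] shift(cur frame) mm [  3.1 149.   11.4] turn [ 0.0045  0.0051 -0.0028] F [-0.2  3.5 -0. ] open 0.045
shift in target frame [  2.6 149.   10.8]
```

Call:
jog_arm(
  moves=[
    [-1.9,20,10.8,0,0,0],
    [0,25,0,0,0,0],
    [0,25,0,0,0,0],
    [0,20,0,0,0,0],
    [0,15,0,0,0,0],
    [0,0,0,0,0,0],
  ],
)

```text
t: 2.2
tool_pos: [0.5098, -0.197, 0.1234]
tool_rot: [-0.017, -2.212, 2.206]
contact_force: [-0.0, 0.3, -0.1]
opening: 0.045
```

```bash
python3 - <<'E'
from h import *
go([.5155,-.191,.080])
p,T,im=snap('wrist','w2.png')
go([.5155,-.191,.080])
for n,X in [('bar',[.5155,-.191,.098]),('lid',[.516,-.347,.106]),('pad',[.5165,.096,.089]),('hinge',[.514,-.03,.13])]: print(n,np.round(proj(p,T,X)))
E
```

```text
t 2.2 pos [ 0.5098 -0.197   0.1234] shift(cur frame) mm [-5.8 43.4 -6. ] turn [ 0.0025 -0.0002  0.0047] F [-0.   0.3 -0.1] open 0.045
shift in target frame [-5.6 43.4 -6.1]
t 2.25 pos [ 0.5108 -0.1975  0.1252] shift(cur frame) mm [-4.6 45.2 -6.6] turn [ 0.0011 -0.0002  0.0021] F [ 0.2 -0.2 -0.3] open 0.045
shift in target frame [-4.5 45.2 -6.6]
bar [264. 234.]
lid [580. 233.]
pad [-258.  237.]
hinge [-110.  270.]
```

View pics/w2.png

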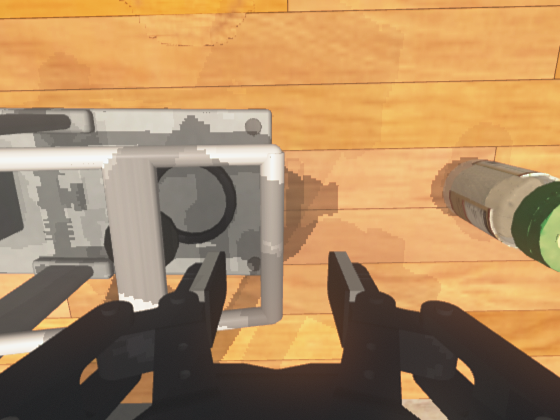

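Call:
jog_arm(
  moves=[
    [-4.5,10,-2,0,0,0],
    [0,15,0,0,0,0],
    [0,12,0,0,0,0],
    [0,8,0,0,0,0],
    [0,0,0,0,0,0],
    [0,0,0,0,0,0],
  ],
)

```text
t: 2.85
tool_pos: [0.516, -0.1959, 0.0811]
tool_rot: [-0.022, -2.211, 2.211]
contact_force: [-0.1, 0.3, 0.3]
opening: 0.0448
```

Call:
jog_arm(
  moves=[
    [0,0,0,0,0,0],
    [0,0,0,0,0,0],
    [0,0,0,0,0,0],
    [0,0,0,0,0,0],
  ],
  grip=5,
  grip_force=40,
)

```text
t: 3.25
tool_pos: [0.5165, -0.1944, 0.0821]
tool_rot: [-0.024, -2.215, 2.208]
contact_force: [0.0, 6.0, 1.8]
opening: 0.0109
```

```bash
python3 - <<'E'
from h import *
go([.5155,-.1955,.080])
E
```

```text
t 3.25 pos [ 0.5165 -0.1944  0.0821] shift(cur frame) mm [1.  2.1 1.1] turn [ 0.0034 -0.0005 -0.0008] F [0.  6.  1.8] open 0.0109
shift in target frame [1.  2.1 1.1]
```

```bash
cat > arc.py <<'E'
import numpy as np,sys
def rows(a,b,n):
    t=np.linspace(a,b,n+1); y=-160*np.cos(t); z=160*np.sin(t)
    print([[0,round(-q,1),round(-p,1),0,0,0] for p,q in zip(np.diff(y),np.diff(z))])
if __name__=='__main__': rows(*map(float,sys.argv[1:3]),int(sys.argv[3]))
E
python3 arc.py -0.2 0.64 12;python3 arc.py 0.64 1.36 12
```

```text
[[0, np.float64(-11.0), np.float64(1.8), 0, 0, 0], [0, np.float64(-11.1), np.float64(1.1), 0, 0, 0], [0, np.float64(-11.2), np.float64(0.3), 0, 0, 0], [0, np.float64(-11.2), np.float64(-0.5), 0, 0, 0], [0, np.float64(-11.1), np.float64(-1.3), 0, 0, 0], [0, np.float64(-11.0), np.float64(-2.1), 0, 0, 0], [0, np.float64(-10.8), np.float64(-2.8), 0, 0, 0], [0, np.float64(-10.6), np.float64(-3.6), 0, 0, 0], [0, np.float64(-10.3), np.float64(-4.3), 0, 0, 0], [0, np.float64(-10.0), np.float64(-5.0), 0, 0, 0], [0, np.float64(-9.6), np.float64(-5.7), 0, 0, 0], [0, np.float64(-9.2), np.float64(-6.4), 0, 0, 0]]
[[0, np.float64(-7.5), np.float64(-6.0), 0, 0, 0], [0, np.float64(-7.2), np.float64(-6.4), 0, 0, 0], [0, np.float64(-6.8), np.float64(-6.8), 0, 0, 0], [0, np.float64(-6.3), np.float64(-7.2), 0, 0, 0], [0, np.float64(-5.9), np.float64(-7.6), 0, 0, 0], [0, np.float64(-5.4), np.float64(-7.9), 0, 0, 0], [0, np.float64(-4.9), np.float64(-8.2), 0, 0, 0], [0, np.float64(-4.4), np.float64(-8.5), 0, 0, 0], [0, np.float64(-3.9), np.float64(-8.8), 0, 0, 0], [0, np.float64(-3.4), np.float64(-9.0), 0, 0, 0], [0, np.float64(-2.8), np.float64(-9.2), 0, 0, 0], [0, np.float64(-2.3), np.float64(-9.3), 0, 0, 0]]
```

Call:
jog_arm(
  moves=[
    [0,-11,1.8,0,0,0],
    [0,-11.1,1.1,0,0,0],
    [0,-11.2,0.3,0,0,0],
    [0,-11.2,-0.5,0,0,0],
    [0,-11.1,-1.3,0,0,0],
    [0,-11,-2.1,0,0,0],
    [0,-10.8,-2.8,0,0,0],
    [0,-10.6,-3.6,0,0,0],
    [0,-10.3,-4.3,0,0,0],
    [0,-10,-5,0,0,0],
    [0,-9.6,-5.7,0,0,0],
    [0,-9.2,-6.4,0,0,0],
  ],
)

```text
t: 4.45
tool_pos: [0.5171, -0.1699, 0.2087]
tool_rot: [-0.026, -2.205, 2.219]
contact_force: [2.1, -9.5, -3.9]
opening: 0.0104
```

```bash
python3 - <<'E'
from h import *
go([.5155,-.036-.16*np.cos(.64),.130-.0187+.16*np.sin(.64)])
E
```

```text
t 4.45 pos [ 0.5171 -0.1699  0.2087] shift(cur frame) mm [ 1.7  1.8 -5.5] turn [-0.0066 -0.0012 -0.0023] F [ 2.1 -9.5 -3.9] open 0.0104
shift in target frame [ 1.7  1.9 -5.5]
```

Call:
jog_arm(
  moves=[
    [0,-7.5,-4.5,0,0,0],
    [0,-7.2,-6.4,0,0,0],
    [0,-6.8,-6.8,0,0,0],
    [0,-6.3,-7.2,0,0,0],
    [0,-5.9,-7.6,0,0,0],
    [0,-5.4,-7.9,0,0,0],
    [0,-4.9,-8.2,0,0,0],
    [0,-4.4,-8.5,0,0,0],
    [0,-3.9,-8.8,0,0,0],
    [0,-3.4,-9,0,0,0],
    [0,-2.8,-9.2,0,0,0],
    [0,0,0,0,0,0],
  ],
)

```text
t: 5.65
tool_pos: [0.5195, -0.0881, 0.2738]
tool_rot: [-0.032, -2.198, 2.229]
contact_force: [-5.5, -13.5, 15.5]
opening: 0.0104
```

```bash
python3 - <<'E'
from h import *
a=1.3
go([.5155,-.036-.16*np.cos(a),.130-.0187+.16*np.sin(a)])
o=ctrl.get_obs();
from arc import rows
rows(1.3,1.54,12);rows(1.54,2.0,23)
E
```

```text
t 5.65 pos [ 0.5195 -0.0881  0.2738] shift(cur frame) mm [ 4.2  8.2 -9.3] turn [-0.014  -0.0023 -0.0069] F [ -5.5 -13.5  15.5] open 0.0104
shift in target frame [ 4.2  8.4 -9.2]
[[0, np.float64(-0.8), np.float64(-3.1), 0, 0, 0], [0, np.float64(-0.8), np.float64(-3.1), 0, 0, 0], [0, np.float64(-0.7), np.float64(-3.1), 0, 0, 0], [0, np.float64(-0.6), np.float64(-3.1), 0, 0, 0], [0, np.float64(-0.6), np.float64(-3.1), 0, 0, 0], [0, np.float64(-0.5), np.float64(-3.2), 0, 0, 0], [0, np.float64(-0.4), np.float64(-3.2), 0, 0, 0], [0, np.float64(-0.4), np.float64(-3.2), 0, 0, 0], [0, np.float64(-0.3), np.float64(-3.2), 0, 0, 0], [0, np.float64(-0.3), np.float64(-3.2), 0, 0, 0], [0, np.float64(-0.2), np.float64(-3.2), 0, 0, 0], [0, np.float64(-0.1), np.float64(-3.2), 0, 0, 0]]
[[0, np.float64(-0.1), np.float64(-3.2), 0, 0, 0], [0, np.float64(-0.0), np.float64(-3.2), 0, 0, 0], [0, np.float64(0.1), np.float64(-3.2), 0, 0, 0], [0, np.float64(0.1), np.float64(-3.2), 0, 0, 0], [0, np.float64(0.2), np.float64(-3.2), 0, 0, 0], [0, np.float64(0.3), np.float64(-3.2), 0, 0, 0], [0, np.float64(0.3), np.float64(-3.2), 0, 0, 0], [0, np.float64(0.4), np.float64(-3.2), 0, 0, 0], [0, np.float64(0.4), np.float64(-3.2), 0, 0, 0], [0, np.float64(0.5), np.float64(-3.2), 0, 0, 0], [0, np.float64(0.6), np.float64(-3.1), 0, 0, 0], [0, np.float64(0.6), np.float64(-3.1), 0, 0, 0], [0, np.float64(0.7), np.float64(-3.1), 0, 0, 0], [0, np.float64(0.8), np.float64(-3.1), 0, 0, 0], [0, np.float64(0.8), np.float64(-3.1), 0, 0, 0], [0, np.float64(0.9), np.float64(-3.1), 0, 0, 0], [0, np.float64(0.9), np.float64(-3.1), 0, 0, 0], [0, np.float64(1.0), np.float64(-3.0), 0, 0, 0], [0, np.float64(1.1), np.float64(-3.0), 0, 0, 0], [0, np.float64(1.1), np.float64(-3.0), 0, 0, 0], [0, np.float64(1.2), np.float64(-3.0), 0, 0, 0], [0, np.float64(1.2), np.float64(-2.9), 0, 0, 0], [0, np.float64(1.3), np.float64(-2.9), 0, 0, 0]]
```

Call:
jog_arm(
  moves=[
    [0,0,0,0,0,0],
    [0,0,0,0,0,0],
  ],
)

```text
t: 5.85
tool_pos: [0.5194, -0.0887, 0.2736]
tool_rot: [-0.033, -2.197, 2.229]
contact_force: [-6.0, -14.3, 15.2]
opening: 0.0102
```

```bash
python3 - <<'E'
from h import *
go([.5155,-.085,.266])
o=ctrl.get_obs();print(o['wrist_torque'])
w=snap('wrist','w3.png')[2]; s=snap('side','s3.png')[2]
A=cv2.resize(s[130:290,240:360],(450,600),interpolation=2); B=cv2.resize(w,(350,262))
B=np.vstack([B,np.zeros((338,350,3),np.uint8)])
cv2.imwrite('pics/c3.png',np.hstack([A,B])[:,:,::-1])
E
```

```text
t 5.85 pos [ 0.5194 -0.0887  0.2736] shift(cur frame) mm [ 4.1  7.6 -3.7] turn [-0.014  -0.003  -0.0068] F [ -6.  -14.3  15.2] open 0.0102
shift in target frame [ 4.   7.6 -3.6]
[-2.52056964  1.03398155 -0.0916242 ]
```

View pics/c3.png

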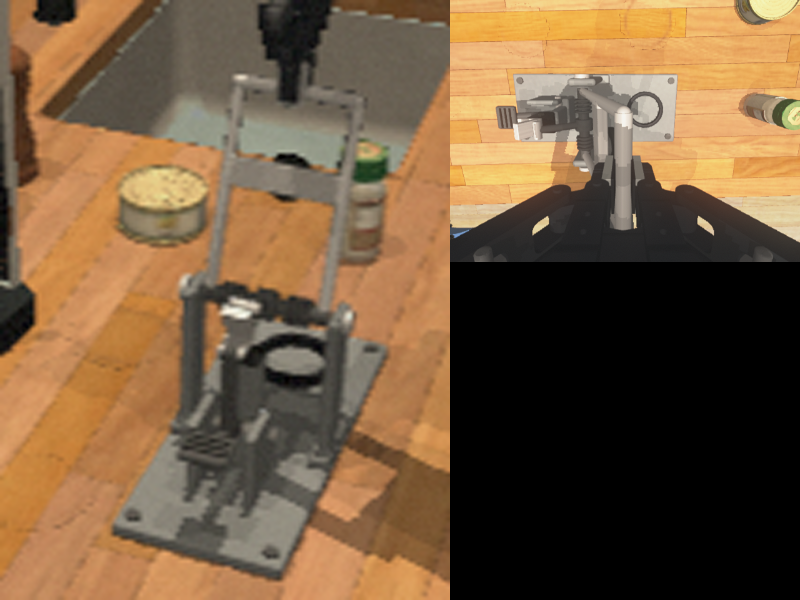

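Call:
jog_arm(
  moves=[
    [1.5,-4,1,0,0,0],
    [1.5,-4,0,0,0,0],
    [0,-1,-3,0,0,0],
    [0,-1,-3,0,0,0],
    [0,-0.9,-3,0,0,0],
    [0,-0.8,-3,0,0,0],
    [0,-0.8,-3,0,0,0],
    [0,-0.7,-3,0,0,0],
    [0,0,0,0,0,0],
  ],
)

```text
t: 6.85
tool_pos: [0.5195, -0.0682, 0.2801]
tool_rot: [-0.036, -2.211, 2.223]
contact_force: [17.1, -6.8, -9.4]
opening: 0.0102
```

```bash
cat > st.py <<'E'
from h import *
o=ctrl.get_obs(); y,z=o['tool_pos'][1:]
H=-.038; zz=z+.0187-.006-.13
a=np.arctan2(zz,H-y); F=o['contact_force']
print('t',o['t'],'pos',np.round(o['tool_pos'],4),'a',a.round(3),'r',np.hypot(zz,H-y).round(4),'Frad',(-F[1]*np.cos(a)+F[2]*np.sin(a)).round(1),'Ftan',(F[1]*np.sin(a)+F[2]*np.cos(a)).round(1),'Fx',F[0].round(1))
E
python3 st.py
```

```text
t 6.85 pos [ 0.5195 -0.0682  0.2801] a 1.387 r 0.1656 Frad -8.0 Ftan -8.4 Fx 17.1
```

Call:
jog_arm(
  moves=[
    [-1,0.8,-2.5,0,0,0],
    [-1.2,0.8,-2.5,0,0,0],
    [0,-0.4,-2.5,0,0,0],
    [0,0,0,0,0,0],
  ],
)

```text
t: 7.25
tool_pos: [0.52, -0.0619, 0.2814]
tool_rot: [-0.032, -2.205, 2.223]
contact_force: [4.3, -9.2, 1.5]
opening: 0.0101
```

```bash
python3 st.py
```

```text
t 7.25 pos [ 0.52   -0.0619  0.2814] a 1.426 r 0.1658 Frad 2.8 Ftan -8.8 Fx 4.3
```

Call:
jog_arm(
  moves=[
    [0,-0.2,-2.5,0,0,0],
    [0,-0.2,-2.5,0,0,0],
    [0,0,0,0,0,0],
  ],
)

```text
t: 7.55
tool_pos: [0.5201, -0.057, 0.2823]
tool_rot: [-0.033, -2.205, 2.223]
contact_force: [3.9, -8.7, 3.2]
opening: 0.0101
```

```bash
python3 st.py
```

```text
t 7.55 pos [ 0.5201 -0.057   0.2823] a 1.456 r 0.1661 Frad 4.1 Ftan -8.3 Fx 3.9
```

Call:
jog_arm(
  moves=[
    [0,-0.4,-2.5,0,0,0],
    [0,-0.3,-2.5,0,0,0],
    [0,0,0,0,0,0],
  ],
)

```text
t: 7.85
tool_pos: [0.5202, -0.0522, 0.2827]
tool_rot: [-0.033, -2.204, 2.224]
contact_force: [4.7, -10.0, 1.5]
opening: 0.01
```

Call:
jog_arm(
  moves=[
    [0,-0.3,-2.5,0,0,0],
    [0,-0.2,-2.5,0,0,0],
    [0,0,0,0,0,0],
  ],
)

```text
t: 8.15
tool_pos: [0.5203, -0.0471, 0.2833]
tool_rot: [-0.033, -2.205, 2.224]
contact_force: [5.1, -9.4, 3.3]
opening: 0.0102
```

Call:
jog_arm(
  moves=[
    [0,-0.2,-2.5,0,0,0],
    [0,-0.1,-2.5,0,0,0],
    [0,0,0,0,0,0],
  ],
)

```text
t: 8.45
tool_pos: [0.5204, -0.042, 0.2838]
tool_rot: [-0.033, -2.205, 2.224]
contact_force: [3.9, -9.7, 3.0]
opening: 0.0105
```

Call:
jog_arm(
  moves=[
    [0,-0.1,-2.5,0,0,0],
    [0,0,-2.5,0,0,0],
    [0,0,0,0,0,0],
  ],
)

```text
t: 8.75
tool_pos: [0.5206, -0.0368, 0.284]
tool_rot: [-0.033, -2.206, 2.223]
contact_force: [4.4, -8.3, 3.4]
opening: 0.0099
```

Call:
jog_arm(
  moves=[
    [0,0,-2.5,0,0,0],
    [0,0.1,-2.5,0,0,0],
    [0,0,0,0,0,0],
  ],
)

```text
t: 9.05
tool_pos: [0.5207, -0.0317, 0.2841]
tool_rot: [-0.033, -2.206, 2.223]
contact_force: [3.8, -7.8, 4.4]
opening: 0.01
```

Call:
jog_arm(
  moves=[
    [0,0.1,-2.5,0,0,0],
    [0,0.1,-2.5,0,0,0],
    [0,0,0,0,0,0],
  ],
)

```text
t: 9.35
tool_pos: [0.5209, -0.0267, 0.2841]
tool_rot: [-0.033, -2.206, 2.223]
contact_force: [3.0, -8.5, 5.2]
opening: 0.0102
```

Call:
jog_arm(
  moves=[
    [0,-0.3,-2.5,0,0,0],
    [0,0.2,-2.5,0,0,0],
    [0,0,0,0,0,0],
  ],
)

```text
t: 9.65
tool_pos: [0.521, -0.0216, 0.2838]
tool_rot: [-0.033, -2.207, 2.223]
contact_force: [4.1, -8.2, 4.3]
opening: 0.0104
```

Call:
jog_arm(
  moves=[
    [0,0.2,-2.5,0,0,0],
    [0,0.2,-2.5,0,0,0],
    [0,0,0,0,0,0],
  ],
)

```text
t: 9.95
tool_pos: [0.5211, -0.0167, 0.2833]
tool_rot: [-0.033, -2.206, 2.223]
contact_force: [4.4, -8.4, 3.5]
opening: 0.01
```

Call:
jog_arm(
  moves=[
    [0,0.3,-2.5,0,0,0],
    [0,0.3,-2.5,0,0,0],
    [0,0,0,0,0,0],
  ],
)

```text
t: 10.25
tool_pos: [0.5212, -0.0116, 0.2827]
tool_rot: [-0.033, -2.206, 2.223]
contact_force: [3.8, -7.7, 3.7]
opening: 0.01
```

Call:
jog_arm(
  moves=[
    [0,0.4,-2.5,0,0,0],
    [0,0.4,-2.5,0,0,0],
    [0,0,0,0,0,0],
  ],
)

```text
t: 10.55
tool_pos: [0.5214, -0.0064, 0.282]
tool_rot: [-0.033, -2.207, 2.222]
contact_force: [4.4, -7.8, 3.5]
opening: 0.0099
```

Call:
jog_arm(
  moves=[
    [0,0.5,-2.5,0,0,0],
    [0,0.5,-2.5,0,0,0],
    [0,0,0,0,0,0],
  ],
)

```text
t: 10.85
tool_pos: [0.5215, -0.0014, 0.2811]
tool_rot: [-0.033, -2.207, 2.222]
contact_force: [3.4, -6.9, 4.6]
opening: 0.0103
```

Call:
jog_arm(
  moves=[
    [0,0.4,-2.5,0,0,0],
    [0,0.4,-2.5,0,0,0],
    [0,0,0,0,0,0],
  ],
)

```text
t: 11.15
tool_pos: [0.5216, 0.001, 0.2808]
tool_rot: [-0.035, -2.199, 2.229]
contact_force: [3.3, -15.5, 4.7]
opening: 0.0097
```

Call:
jog_arm(
  moves=[
    [0,-0.4,2.5,0,0,0],
    [0,-0.4,2.5,0,0,0],
    [0,-0.3,2,0,0,0],
    [0,0,0,0,0,0],
  ],
)

```text
t: 11.55
tool_pos: [0.5214, -0.0033, 0.2817]
tool_rot: [-0.034, -2.209, 2.221]
contact_force: [3.6, -5.5, 5.7]
opening: 0.0099
```

Call:
jog_arm(
  moves=[
    [0,-0.2,2,0,0,0],
    [0,-0.2,2,0,0,0],
    [0,0,0,0,0,0],
  ],
)

```text
t: 11.85
tool_pos: [0.5214, -0.0067, 0.2824]
tool_rot: [-0.034, -2.21, 2.22]
contact_force: [2.6, -4.7, 6.8]
opening: 0.0104
```

Call:
jog_arm(
  moves=[
    [0,-0.2,2,0,0,0],
    [0,-0.2,2,0,0,0],
    [0,0,0,0,0,0],
  ],
)

```text
t: 12.15
tool_pos: [0.5213, -0.0082, 0.2827]
tool_rot: [-0.032, -2.218, 2.214]
contact_force: [3.9, 3.6, 7.0]
opening: 0.01
```

Call:
jog_arm(
  moves=[
    [0,-1,-1,0,0,0],
    [0,0,0,0,0,0],
    [0,0,0,0,0,0],
    [0,0,0,0,0,0],
  ],
  grip=50,
)

```text
t: 12.55
tool_pos: [0.5187, -0.0079, 0.2795]
tool_rot: [-0.021, -2.211, 2.211]
contact_force: [0.3, -0.1, -0.1]
opening: 0.0503
```

Call:
jog_arm(
  moves=[
    [0,-15,0,0,0,0],
    [0,-25,0,0,0,0],
    [0,-30,0,0,0,0],
    [0,-20,0,0,0,0],
    [0,0,0,0,0,0],
  ],
)

```text
t: 13.05
tool_pos: [0.5203, -0.0081, 0.3752]
tool_rot: [-0.031, -2.214, 2.216]
contact_force: [0.4, 0.1, 0.8]
opening: 0.0498
```

```bash
python3 - <<'E'
from h import *
s=snap('side','s4.png')[2];w=snap('wrist','w4.png')[2]
A=cv2.resize(s[130:290,240:360],(450,600),interpolation=2); B=cv2.resize(w,(350,262))
B=np.vstack([B,np.zeros((338,350,3),np.uint8)])
cv2.imwrite('pics/c4.png',np.hstack([A,B])[:,:,::-1])
go([.52,-.347,.35])
E
```

```text
t 13.15 pos [ 0.5191 -0.0079  0.3704] shift(cur frame) mm [ -7.7  20.5 339. ] turn [-0.0001 -0.0002 -0.0009] F [-0.1 -0.3 -0.4] open 0.0498
shift in target frame [ -7.6  20.4 339. ]
```

View pics/c4.png

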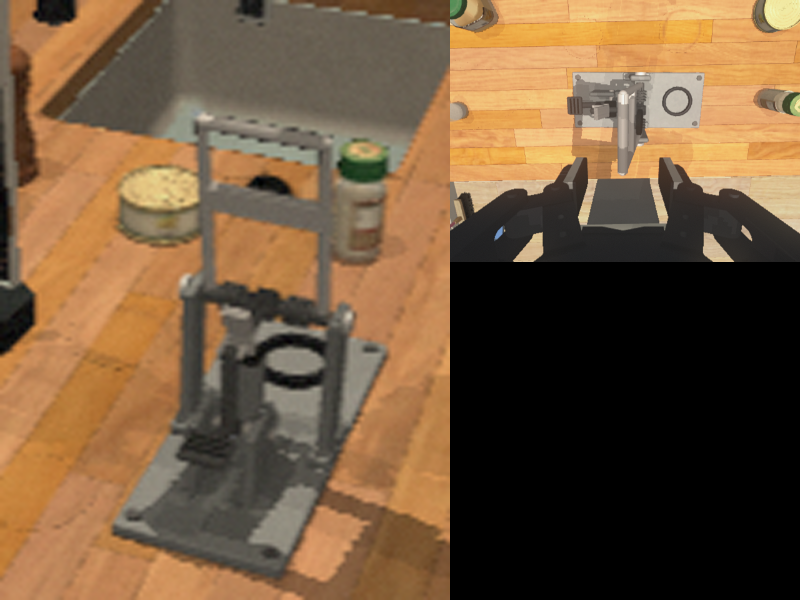

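```bash
python3 - <<'E'
from h import *
p,T,im=snap('wrist','w5.png')
print(ctrl.get_obs()['tool_pos'])
g=im.max(2)
m=((g<75)).astype(np.uint8)*255; m[:, :300]=0; m[:,430:]=0; m[:90]=0;m[230:]=0
cs=sorted(cv2.findContours(m,0,2)[0],key=cv2.contourArea)[-2:]
for c in cs:
    print(cv2.boundingRect(c),cv2.contourArea(c)); 
    (u,v),ax,an=cv2.fitEllipse(c); print('ring',(u,v),ax,plane(p,T,u,v,.022).round(4))
m=((g<75)).astype(np.uint8)*255; 
m2=np.zeros_like(m); m2[140:190,180:225]=m[140:190,180:225]
c=max(cv2.findContours(m2,0,2)[0],key=cv2.contourArea);x,y,w,h=cv2.boundingRect(c);print('pad',x,y,w,h,plane(p,T,x+w/2,y+h/2,.089),plane(p,T,x,y,.089),plane(p,T,x+w,y+h,.089))
E
```

```text
[ 0.51875521 -0.0078253   0.36904547]
(347, 146, 1, 1) 0.0Traceback (most recent call last):
  File "<stdin>", line 9, in <module>
cv2.error: OpenCV(4.12.0) /io/opencv/modules/imgproc/src/shapedescr.cpp:361: error: (-201:Incorrect size of input array) There should be at least 5 points to fit the ellipse in function 'fitEllipseNoDirect'
```

```bash
python3 - <<'E'
from h import *
im=cv2.imread('pics/w5.png'); p,T=cam('wrist')
g=im.max(2)
print(g[160,330:420:2]);print(g[166,180:240:2])
for th in (50,85,95,105,115):
    m=(g<th).astype(np.uint8)*255; m[:, :325]=0; m[:,420:]=0; m[:110]=0;m[210:]=0
    for c in cv2.findContours(m,0,2)[0]:
        x,y,w,h=cv2.boundingRect(c)
        if 25<w<80 and 25<h<80: (u,v),r=cv2.minEnclosingCircle(c); print(th,(x,y,w,h),u,v,r,plane(p,T,x+w/2,y+h/2,.022).round(4),'diam mm',w*1e3*np.linalg.norm(plane(p,T,300,v,.022)-plane(p,T,301,v,.022)))
cv2.imwrite('pics/c5.png',cv2.resize(im[100:230,170:440],(800,385),interpolation=2))
E
```

```text
[201 197 198 198 200 100 100  90 184 199 197 199 200 201 200 194 194 196
 196 199 199 195 195 195 197 201 106  87  95 153 197 196 196 198 198 195
 196 220 229 229 230 233 235 236 236]
[241 241 241 244 110 114  88  99 111  85 109 111  82 108 107  93 100 102
 102 102 101 101 100  99 100  98  82  79  78  76]
95 (341, 138, 47, 47) 363.55975341796875 160.65817260742188 24.05272102355957 [ 0.5142 -0.1328  0.022 ] diam mm 66.57304338187218
105 (340, 138, 48, 47) 363.55975341796875 160.65817260742188 24.05272102355957 [ 0.5143 -0.1321  0.022 ] diam mm 67.98949111340137
115 (340, 138, 48, 47) 363.6901550292969 160.9859161376953 24.44284439086914 [ 0.5143 -0.1321  0.022 ] diam mm 68.00679955457615
```

View pics/c5.png

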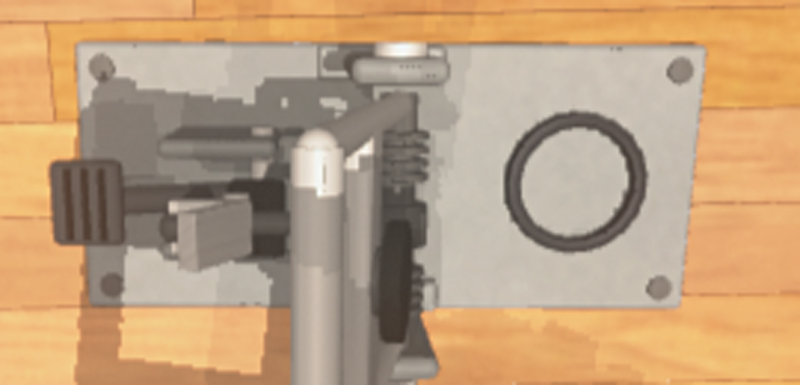

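Call:
jog_arm(
  moves=[
    [-0.8,0,20,0,0,0],
    [-0.8,0,36,0,0,0],
    [-0.8,0,40,0,0,0],
    [-0.8,0,40,0,0,0],
    [-0.8,0,40,0,0,0],
    [-0.8,20,40,0,0,0],
    [-0.8,25,40,0,0,0],
    [-0.8,25,40,0,0,0],
    [-0.8,20,30,0,0,0],
    [0,10,13,0,0,0],
    [0,0,0,0,0,0],
    [0,0,0,0,0,0],
  ],
  grip=75,
)

```text
t: 14.4
tool_pos: [0.5195, -0.3461, 0.27]
tool_rot: [-0.022, -2.212, 2.21]
contact_force: [0.6, -0.0, -0.1]
opening: 0.075
```

Call:
jog_arm(
  moves=[
    [0,0,0,0,0,0],
    [0,0,0,0,0,0],
  ],
)

```text
t: 14.6
tool_pos: [0.5202, -0.346, 0.2719]
tool_rot: [-0.023, -2.211, 2.215]
contact_force: [0.1, -0.6, -0.1]
opening: 0.0751
```

```bash
python3 - <<'E'
from h import *
p,T,im=snap('wrist','w6.png'); go([.52,-.347,.056])
h=cv2.cvtColor(im,cv2.COLOR_RGB2HSV);m=cv2.inRange(h,(40,70,30),(85,255,255))
m=cv2.morphologyEx(m,cv2.MORPH_CLOSE,np.ones((5,5)))
for c in cv2.findContours(m,0,2)[0]:
    if cv2.contourArea(c)>200:
        x,y,w,hh=cv2.boundingRect(c); (u,v),r=cv2.minEnclosingCircle(c); print((x,y,w,hh),u,v,r,plane(p,T,u,v,.106),plane(p,T,x+w/2,y+hh/2,.1))
cv2.imwrite('pics/c6.png',im[:,:,::-1])
E
```

```text
t 14.65 pos [ 0.5201 -0.3461  0.2717] shift(cur frame) mm [  0.5 215.7   0.6] turn [-0.0014  0.0013 -0.002 ] F [-0.4  0.4  0.3] open 0.0748
shift in target frame [1.000e-01 2.157e+02 9.000e-01]
```

View pics/c6.png

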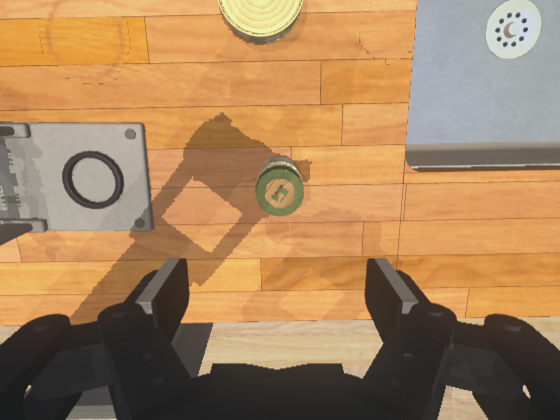

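```bash
python3 - <<'E'
from h import *
p,T=cam('wrist')
print(plane(p,T,280,191,.106),plane(p,T,93,179.5,.022))
X=plane(p,T,280,191,.106); go([X[0],X[1],.056])
E
```

```text
[ 0.51721091 -0.35008692  0.106     ] [ 0.51611067 -0.13546441  0.022     ]
t 14.65 pos [ 0.5201 -0.3461  0.2717] shift(cur frame) mm [  3.2 215.7   3.7] turn [-0.0014  0.0013 -0.002 ] F [-0.4  0.4  0.3] open 0.0748
shift in target frame [  2.8 215.7   4. ]
```

Call:
jog_arm(
  moves=[
    [1.5,15,2,0,0,0],
    [1.5,25,2,0,0,0],
    [0,35,0,0,0,0],
    [0,35,0,0,0,0],
    [0,35,0,0,0,0],
    [0,30,0,0,0,0],
    [0,25,0,0,0,0],
    [0,15.5,0,0,0,0],
    [0,0,0,0,0,0],
    [0,0,0,0,0,0],
  ],
)

```text
t: 15.65
tool_pos: [0.5166, -0.351, 0.055]
tool_rot: [-0.023, -2.211, 2.212]
contact_force: [0.3, -0.5, 0.5]
opening: 0.0752
```

Call:
jog_arm(
  moves=[
    [0,0,0,0,0,0],
    [0,0,0,0,0,0],
    [0,0,0,0,0,0],
    [0,0,0,0,0,0],
    [0,0,0,0,0,0],
  ],
  grip=40,
  grip_force=30,
)

```text
t: 16.15
tool_pos: [0.5174, -0.3514, 0.0565]
tool_rot: [-0.025, -2.211, 2.214]
contact_force: [-0.4, 2.4, 5.9]
opening: 0.0447
```

Call:
jog_arm(
  moves=[
    [0,-5,0,0,0,0],
    [0,-15,0,0,0,0],
    [0,-20,0,0,0,0],
    [0,-15,0,0,0,0],
    [0,0,0,0,0,0],
    [0,0,0,0,0,0],
  ],
)

```text
t: 16.75
tool_pos: [0.5164, -0.3511, 0.11]
tool_rot: [-0.023, -2.211, 2.212]
contact_force: [0.0, 0.8, -2.6]
opening: 0.0452
```

```bash
python3 - <<'E'
from h import *
go([.516,-.135,.13])
s=snap('side','s7.png')[2];w=snap('wrist','w7.png')[2]
A=cv2.resize(s[130:290,240:360],(450,600),interpolation=2); B=cv2.resize(w,(350,262))
B=np.vstack([B,np.zeros((338,350,3),np.uint8)])
cv2.imwrite('pics/c7.png',np.hstack([A,B])[:,:,::-1])
E
```

```text
t 16.75 pos [ 0.5164 -0.3511  0.11  ] shift(cur frame) mm [   4.8  -20.1 -216. ] turn [-0.0007 -0.0003 -0.0008] F [ 0.   0.8 -2.6] open 0.0452
shift in target frame [   4.8  -20.  -216. ]
```

View pics/c7.png

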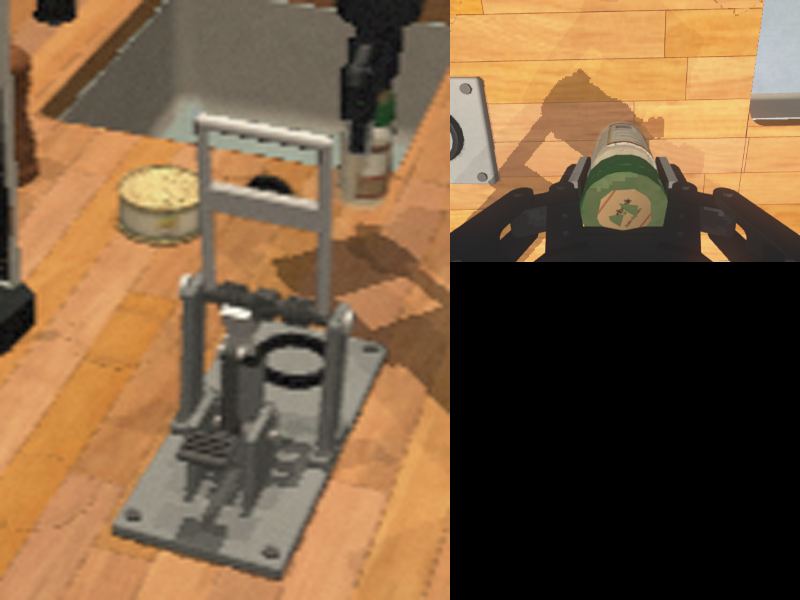

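Call:
jog_arm(
  moves=[
    [0.6,0,-12,0,0,0],
    [0.6,0,-24,0,0,0],
    [0.6,0,-30,0,0,0],
    [0.6,0,-32,0,0,0],
    [0.6,0,-32,0,0,0],
    [0.6,0,-30,0,0,0],
    [0.6,0,-25,0,0,0],
    [0.6,0,-18,0,0,0],
    [0.6,0,-9,0,0,0],
    [0.4,0,-4,0,0,0],
    [0,0,0,0,0,0],
    [0,0,0,0,0,0],
  ],
)

```text
t: 18.05
tool_pos: [0.5149, -0.1354, 0.1094]
tool_rot: [-0.023, -2.211, 2.211]
contact_force: [-0.4, -0.6, -1.0]
opening: 0.0449
```

```bash
python3 - <<'E'
from h import *
go([.515,-.134,.068])
w,T,im=snap('wrist','w8.png')
go([.515,-.134,.068])
cv2.imwrite('pics/c8.png',cv2.resize(im[100:400,100:450],(700,600),interpolation=2)[:,:,::-1])
E
```

```text
t 18.05 pos [ 0.5149 -0.1354  0.1094] shift(cur frame) mm [-0.1 41.4 -1.4] turn [-0.0003 -0.0008  0.0001] F [-0.4 -0.6 -1. ] open 0.0449
shift in target frame [-0.1 41.4 -1.4]
t 18.1 pos [ 0.5149 -0.1355  0.1095] shift(cur frame) mm [-0.1 41.5 -1.5] turn [-0.0002 -0.0011  0.0001] F [ 0.4  0.6 -0.9] open 0.0447
shift in target frame [-0.1 41.5 -1.5]
```

View pics/c8.png

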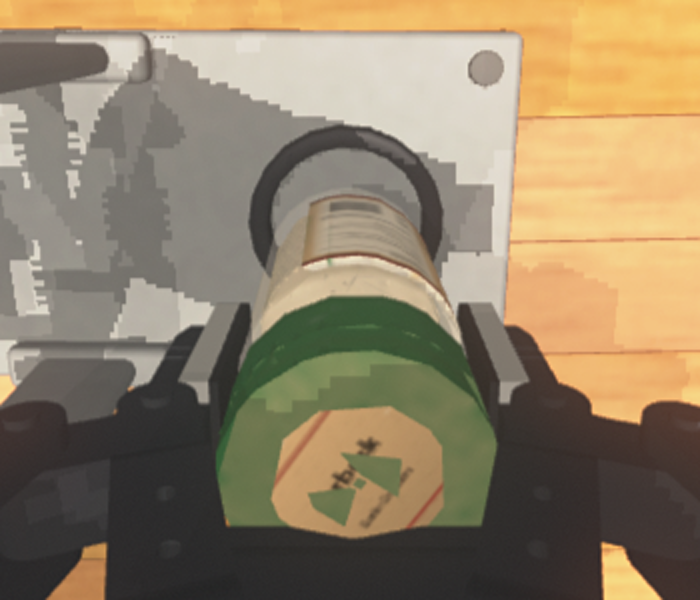

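```bash
python3 - <<'E'
from h import *
p,T=cam('wrist')
print(plane(p,T,273,163,.022),plane(p,T,225,207,.022),plane(p,T,321,207,.022))
# predicted jar base centre edges in image for the held pose
o=ctrl.get_obs()['tool_pos']
for dx,dy in [(.023,0),(0,.023),(0,-.023)]: print(proj(p,T,[o[0]+.0007+dx,o[1]+dy,.053]))
E
```

```text
[ 0.54868708 -0.13453842  0.022     ] [ 0.51888081 -0.10054782  0.022     ] [ 0.51744047 -0.1670226   0.022     ]
(np.float64(274.4663184673879), np.float64(187.56034632898837))
(np.float64(237.58532385722137), np.float64(225.33878061892077))
(np.float64(313.1726076934491), np.float64(223.7843906257183))
```

Call:
jog_arm(
  moves=[
    [0,5,-1.5,0,0,0],
    [0,10,0,0,0,0],
    [0,10,0,0,0,0],
    [0,7,0,0,0,0],
    [0,4,0,0,0,0],
    [0,2,0,0,0,0],
    [0,0,0,0,0,0],
    [0,0,0,0,0,0],
  ],
)

```text
t: 18.9
tool_pos: [0.5152, -0.1334, 0.0719]
tool_rot: [-0.023, -2.211, 2.212]
contact_force: [-0.1, 0.3, -0.2]
opening: 0.0451
```

Call:
jog_arm(
  moves=[
    [0,1.5,0,0,0,0],
    [0,1,0,0,0,0],
    [0,0,0,0,0,0],
  ],
)

```text
t: 19.2
tool_pos: [0.5149, -0.1333, 0.069]
tool_rot: [-0.022, -2.211, 2.211]
contact_force: [-0.0, 0.3, -2.0]
opening: 0.045
```

Call:
jog_arm(
  moves=[
    [0,1,0,0,0,0],
    [0,0.5,0,0,0,0],
    [0,0,0,0,0,0],
  ],
)

```text
t: 19.5
tool_pos: [0.5156, -0.1333, 0.0686]
tool_rot: [-0.024, -2.212, 2.212]
contact_force: [-2.0, 1.8, 4.7]
opening: 0.045
```

Call:
jog_arm(
  moves=[
    [0,0,0,0,0,0],
    [0,0,0,0,0,0],
    [0,0,0,0,0,0],
    [0,0,0,0,0,0],
  ],
  grip=66,
)

```text
t: 19.9
tool_pos: [0.5147, -0.1332, 0.0672]
tool_rot: [-0.022, -2.211, 2.211]
contact_force: [-0.1, -0.3, -0.0]
opening: 0.0658
```

Call:
jog_arm(
  moves=[
    [0,-6,0,0,0,0],
    [0,-15,0,0,0,0],
    [0,-30,0,0,0,0],
    [0,-40,0,0,0,0],
    [0,-45,0,0,0,0],
    [0,-45,0,0,0,0],
    [0,-45,0,0,0,0],
    [0,-35,0,0,0,0],
    [0,-30,0,0,0,0],
    [0,-10,0,0,0,0],
    [0,0,0,0,0,0],
    [0,0,0,0,0,0],
  ],
)

```text
t: 21.1
tool_pos: [0.5144, -0.1331, 0.367]
tool_rot: [-0.02, -2.211, 2.209]
contact_force: [0.2, 0.2, -1.7]
opening: 0.0662
```

```bash
python3 - <<'E'
from h import *
p,T=cam('wrist')
W=np.eye(4); W[:3,:3]=Rdown(); W[:3,3]=[.51876,-.00783,.36905]; T5=W@np.array(p['T_tool_cam'])
for u,v in [(86,202),(50,202),(122,202)]: print('pad',plane(p,T5,170+u/2.963,100+v/2.963,.089).round(4))
p,T,im=snap('wrist','w9.png')
go([.5165,.095,.36])
print('proj lid',proj(p,T,[.515,-.134,.118]),'lid rim px',46e-3*p['fx']/ (np.linalg.norm(T[:3,3]-[.515,-.134,.118])))
cv2.imwrite('pics/c9.png',im[:,:,::-1])
E
```

```text
pad [0.5204 0.0871 0.089 ]
pad [0.5207 0.102  0.089 ]
pad [0.5201 0.0721 0.089 ]
t 21.15 pos [ 0.5142 -0.133   0.3661] shift(cur frame) mm [   2.3    6.4 -228. ] turn [ 0.0014 -0.0002  0.0035] F [ 0.4  0.6 -0.2] open 0.0661
shift in target frame [   2.3    6.1 -228. ]
proj lid (np.float64(277.0126824712538), np.float64(171.2691430646531)) lid rim px 40.020516501417895
```

View pics/c9.png

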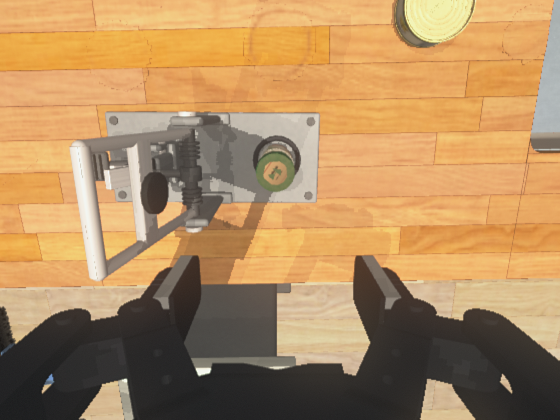

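Call:
jog_arm(
  moves=[
    [0,0,-12,0,0,0],
    [0,0,-25,0,0,0],
    [0,0,-35,0,0,0],
    [0.8,0,-40,0,0,0],
    [0,0,-40,0,0,0],
    [0,0,-35,0,0,0],
    [0,0,-25,0,0,0],
    [0,0,-13,0,0,0],
    [0,0,0,0,0,0],
    [0,0,0,0,0,0],
  ],
  grip=0,
)

```text
t: 22.15
tool_pos: [0.5185, 0.0913, 0.3679]
tool_rot: [-0.021, -2.21, 2.211]
contact_force: [-0.2, -0.3, -0.1]
opening: -0.0004
```

Call:
jog_arm(
  moves=[
    [0,15,0,0,0,0],
    [0,30,0,0,0,0],
    [0,40,0,0,0,0],
    [0,40,0,0,0,0],
    [0,40,0,0,0,0],
    [0,35,0,0,0,0],
    [0,25,0,0,0,0],
    [0,15,0,0,0,0],
    [0,0,0,0,0,0],
    [0,0,0,0,0,0],
  ],
)

```text
t: 23.15
tool_pos: [0.5192, 0.0912, 0.1292]
tool_rot: [-0.024, -2.211, 2.211]
contact_force: [1.1, -0.7, 0.4]
opening: -0.0002
```

```bash
python3 - <<'E'
from h import *
go([.5185,.092,.095])
E
```

```text
t 23.15 pos [0.5192 0.0912 0.1292] shift(cur frame) mm [ 0.7 34.2 -0.8] turn [ 0.     -0.001  -0.0009] F [ 1.1 -0.7  0.4] open -0.0002
shift in target frame [ 0.7 34.2 -0.8]
```

Now down to touch the pad.

Call:
jog_arm(
  moves=[
    [0,12,0,0,0,0],
    [0,12,0,0,0,0],
    [0,8,0,0,0,0],
    [0,4,0,0,0,0],
    [0,0,0,0,0,0],
    [0,0,0,0,0,0],
  ],
)

```text
t: 23.75
tool_pos: [0.5189, 0.0922, 0.0927]
tool_rot: [-0.022, -2.213, 2.211]
contact_force: [0.6, 3.5, 2.3]
opening: 0.0001
```

Call:
jog_arm(
  moves=[
    [0,2,0,0,0,0],
    [0,2,0,0,0,0],
    [0,1,0,0,0,0],
    [0,0,0,0,0,0],
  ],
)

```text
t: 24.15
tool_pos: [0.521, 0.0934, 0.0905]
tool_rot: [-0.028, -2.218, 2.211]
contact_force: [0.4, 10.0, 8.8]
opening: 0.0001
```

Call:
jog_arm(
  moves=[
    [0,-4,-3,0,0,0],
    [0,0,-3,0,0,0],
    [0,0,0,0,0,0],
  ],
)

```text
t: 24.45
tool_pos: [0.5183, 0.0976, 0.0909]
tool_rot: [-0.021, -2.21, 2.211]
contact_force: [0.5, -0.1, 0.3]
opening: -0.0
```

Call:
jog_arm(
  moves=[
    [0,2,0,0,0,0],
    [0,2,0,0,0,0],
    [0,0,0,0,0,0],
  ],
)

```text
t: 24.75
tool_pos: [0.5184, 0.0979, 0.0879]
tool_rot: [-0.021, -2.211, 2.209]
contact_force: [-4.0, 1.8, 5.9]
opening: 0.0002
```

```bash
python3 - <<'E'
from h import *
o=ctrl.get_obs();print(o['tool_pos'],o['contact_force'],o['wrist_torque'])
s=snap('side','s10.png')[2]
cv2.imwrite('pics/c10.png',cv2.resize(s[130:290,230:370],(525,600),interpolation=2)[:,:,::-1])
E
```

```text
[0.51843641 0.09791936 0.0879136 ] [-4.0192806   1.76454834  5.89694664] [ 0.26136454  0.54026399 -0.00720839]
```

Call:
jog_arm(
  moves=[
    [0,2,0,0,0,0],
    [0,2,0,0,0,0],
    [0,2,0,0,0,0],
    [0,2,0,0,0,0],
    [0,0,0,0,0,0],
  ],
)

```text
t: 25.3
tool_pos: [0.5225, 0.0996, 0.0867]
tool_rot: [-0.029, -2.218, 2.212]
contact_force: [-9.1, 10.7, 30.8]
opening: -0.0002
```

Call:
jog_arm(
  moves=[
    [0,2,0,0,0,0],
    [0,2,0,0,0,0],
    [0,0,0,0,0,0],
  ],
)

```text
t: 25.6
tool_pos: [0.525, 0.1006, 0.0861]
tool_rot: [-0.035, -2.223, 2.213]
contact_force: [-8.0, 10.3, 40.4]
opening: 0.0001
```

```bash
cat > chk.py <<'E'
from h import *
import sys
a=cv2.imread('pics/s4.png'); p,T=cam('side'); s=ctrl.get_image('side')[:,:,::-1]; cv2.imwrite(sys.argv[1],s)
print(ctrl.get_obs()['t'])
# upright bar position vs lowered bar position: brightness line where bar should be
for n,al in [('caught',1.76),('stamped',0.0)]:
    y=-.037-.16*np.cos(al); z=.13+.16*np.sin(al)
    u0,v0=proj(p,T,[.555,y,z]);u1,v1=proj(p,T,[.475,y,z])
    def prof(im): return [int(np.mean([im[int(round(v0+(v1-v0)*k+d)),int(round(u0+(u1-u0)*k))].astype(int).ptp() if False else np.ptp(im[int(round(v0+(v1-v0)*k+d)),int(round(u0+(u1-u0)*k))].astype(int)) for k in np.linspace(.1,.9,9)])) for d in range(-5,6)]
    print(n,(round(u0),round(v0)),'ref(caught)',prof(a),'now',prof(s))
E
python3 chk.py pics/s11.png; python3 st.py
```

```text
25.65
caught (296, 162) ref(caught) [27, 27, 25, 18, 23, 21, 18, 14, 15, 17, 17] now [38, 37, 36, 35, 35, 33, 34, 35, 33, 33, 33]
stamped (313, 182) ref(caught) [69, 64, 58, 53, 52, 38, 26, 26, 25, 26, 27] now [89, 100, 98, 89, 88, 79, 71, 68, 64, 64, 65]
t 25.65 pos [0.5251 0.1005 0.0862] a -2.92 r 0.142 Frad 4.8 Ftan -42.4 Fx -6.4
```

Call:
jog_arm(
  moves=[
    [0,-6,0,0,0,0],
    [0,-10,0,0,0,0],
    [0,-15,-5,0,0,0],
    [0,-15,-5,0,0,0],
    [0,-10,-5,0,0,0],
    [0,0,0,0,0,0],
    [0,0,0,0,0,0],
  ],
)

```text
t: 26.35
tool_pos: [0.519, 0.1127, 0.1315]
tool_rot: [-0.022, -2.211, 2.212]
contact_force: [0.2, -0.3, -0.8]
opening: 0.0005
```

```bash
python3 - <<'E'
from h import *
p,T=cam('wrist')
W=np.eye(4); W[:3,:3]=Rdown(); W[:3,3]=[.51876,-.00783,.36905]; T5=W@np.array(p['T_tool_cam'])
ps,Ts=cam('side')
for n,a,b in [('block',(215,232),(238,310)),('pad',(86,202),(205,445)),('padouter',(52,202),(200,460)),]:
    X,e=two(ray(p,T5,170+a[0]/2.963,100+a[1]/2.963),ray(ps,Ts,240+b[0]/3.75,130+b[1]/3.75)); print(n,X.round(4),e.round(4))
go([.5185,.1,.14])
im=ctrl.get_image('side')[:,:,::-1]; cv2.imwrite('pics/s12.png',im)
a=cv2.imread('pics/s4.png'); d=cv2.absdiff(a,im).max(2)
d[:, :240]=0; d[:,360:]=0; m=(d>50).astype(np.uint8)
n,l,st,c=cv2.connectedComponentsWithStats(m)
for s in st[1:]:
    if s[4]>15: print(s)
E
```

```text
block [0.5197 0.0264 0.1614] 0.001
pad [0.5205 0.0878 0.0863] 0.001
padouter [0.5199 0.1024 0.0841] 0.0002
t 26.35 pos [0.519  0.1127 0.1315] shift(cur frame) mm [ 0.3 -8.5 12.8] turn [-0.0002  0.0001 -0.    ] F [ 0.2 -0.3 -0.8] open 0.0005
shift in target frame [ 0.3 -8.5 12.7]
[ 276    0   84  233 7967]
[291   0  29  25 580]
[328 167  16  34 406]
[312 181  13   5  33]
[313 196  12  13 104]
[294 210  12  24 160]
[311 219  15   9  93]
[320 255   6   5  22]
[278 256  19  12  92]
[309 260   7   6  24]
[324 260  36  31 479]
[299 263  10   9  31]
[ 266  275   94   45 1709]
[317 280  14   5  44]
[313 285  12   6  28]
```

Call:
jog_arm(
  moves=[
    [0,0,0,0.1,0,0],
    [0,0,0,0.1,0,0],
    [0,0,0,0.1,0,0],
    [0,0,0,0.1,0,0],
    [0,0,0,0.1,0,0],
    [0,0,0,0,0,0],
    [0,0,0,0,0,0],
  ],
)

```text
t: 27.1
tool_pos: [0.5185, 0.1127, 0.1304]
tool_rot: [-0.013, -1.595, 2.686]
contact_force: [-0.3, 0.1, -0.3]
opening: -0.0001
```

```bash
python3 - <<'E'
from h import *
Rt=R.from_rotvec(ctrl.get_obs()['tool_rot']).as_matrix(); print(Rt.round(3))
go([.519,.09,.105],Rt)
E
```

```text
[[-1.    -0.011 -0.016]
 [ 0.02  -0.478 -0.878]
 [ 0.002 -0.878  0.479]]
t 27.1 pos [0.5185 0.1127 0.1304] shift(cur frame) mm [-1.  33.1  7.8] turn [0. 0. 0.] F [-0.3  0.1 -0.3] open -0.0001
shift in target frame [-1.  33.1  7.8]
```

Call:
jog_arm(
  moves=[
    [-0.5,10,2.6,0,0,0],
    [-0.5,12,2.6,0,0,0],
    [0,11,2.6,0,0,0],
    [0,0,0,0,0,0],
    [0,0,0,0,0,0],
  ],
)

```text
t: 27.6
tool_pos: [0.5193, 0.0892, 0.1058]
tool_rot: [-0.016, -1.593, 2.686]
contact_force: [0.7, 0.4, 1.0]
opening: -0.0
```

Call:
jog_arm(
  moves=[
    [0,1.8,-1,0,0,0],
    [0,1.8,-1,0,0,0],
    [0,1.8,-1,0,0,0],
    [0,0,0,0,0,0],
  ],
)

```text
t: 28.0
tool_pos: [0.5195, 0.0902, 0.0998]
tool_rot: [-0.015, -1.594, 2.687]
contact_force: [0.6, -0.9, -0.4]
opening: 0.0001
```

Call:
jog_arm(
  moves=[
    [0,1.8,-1,0,0,0],
    [0,1.8,-1,0,0,0],
    [0,0,0,0,0,0],
  ],
)

```text
t: 28.3
tool_pos: [0.5194, 0.0901, 0.0956]
tool_rot: [-0.015, -1.594, 2.687]
contact_force: [0.8, -0.3, -0.3]
opening: -0.0
```

Call:
jog_arm(
  moves=[
    [0,1.8,-1,0,0,0],
    [0,1.8,-1,0,0,0],
    [0,0,0,0,0,0],
  ],
)

```text
t: 28.6
tool_pos: [0.5194, 0.09, 0.0915]
tool_rot: [-0.015, -1.594, 2.687]
contact_force: [0.9, -0.3, -0.5]
opening: -0.0001
```

Call:
jog_arm(
  moves=[
    [0,1.8,-1,0,0,0],
    [0,1.8,-1,0,0,0],
    [0,0,0,0,0,0],
  ],
)

```text
t: 28.9
tool_pos: [0.52, 0.0902, 0.0893]
tool_rot: [-0.017, -1.592, 2.688]
contact_force: [-3.0, 1.1, 7.1]
opening: -0.0003
```

Call:
jog_arm(
  moves=[
    [0,1.8,-1,0,0,0],
    [0,1.8,-1,0,0,0],
    [0,0,0,0,0,0],
  ],
)

```text
t: 29.2
tool_pos: [0.5202, 0.0912, 0.0858]
tool_rot: [-0.018, -1.595, 2.686]
contact_force: [-5.0, 5.5, 10.3]
opening: 0.0
```

Call:
jog_arm(
  moves=[
    [0,1.8,-1,0,0,0],
    [0,1.8,-1,0,0,0],
    [0,0,0,0,0,0],
  ],
)

```text
t: 29.5
tool_pos: [0.5202, 0.0906, 0.0796]
tool_rot: [-0.017, -1.596, 2.687]
contact_force: [1.3, 2.9, 1.4]
opening: -0.0003
```

Call:
jog_arm(
  moves=[
    [0,1.8,-1,0,0,0],
    [0,1.8,-1,0,0,0],
    [0,0,0,0,0,0],
  ],
)

```text
t: 29.8
tool_pos: [0.5198, 0.0903, 0.0752]
tool_rot: [-0.016, -1.594, 2.687]
contact_force: [0.6, 3.1, 3.0]
opening: 0.0003
```

Call:
jog_arm(
  moves=[
    [0,-8,4,0,0,0],
    [0,-15,0,0,0,0],
    [0,-25,0,0,0,0],
    [0,-35,0,0,0,0],
    [0,-40,0,0,0,0],
    [0,-40,0,0,0,0],
    [0,-40,0,0,0,0],
    [0,-20,0,0,0,0],
    [0,0,0,0,0,0],
  ],
)

```text
t: 30.7
tool_pos: [0.5228, 0.1953, 0.2775]
tool_rot: [-0.023, -1.6, 2.688]
contact_force: [0.8, 0.1, 0.1]
opening: -0.0
```

```bash
python3 - <<'E'
from h import *
go([.5,.1,.3])
p,T=cam('side');im=ctrl.get_image('side')[:,:,::-1]; cv2.imwrite('pics/s13.png',im)
a=cv2.imread('pics/s4.png')
d=cv2.absdiff(a,im).max(2)
h=cv2.cvtColor(im,40); 
# coarse ascii: saturation map of bar/arm region now vs before (low sat = metal '#', green 'g')
def asc(I):
    h=cv2.cvtColor(I,40); out=[]
    for v in range(154,236,3):
        r=''
        for u in range(286,350,2):
            H,S,V=h[v,u]
            r+='g' if (35<H<90 and S>70) else ('#' if V<70 else ('o' if S<60 else '.'))
        out.append(r)
    return out
for x,y in zip(asc(a),asc(im)): print(x,'  ',y)
for n,X in [('hingeL',[.572,-.037,.13]),('barL stamped',[.559,-.197,.13]),('barR stamped',[.47,-.197,.13]),('lid',[.515,-.134,.118]),('jarbase',[.515,-.134,.02])]: print(n,np.round(proj(p,T,X)))
E
```

```text
t 30.7 pos [0.5228 0.1953 0.2775] shift(cur frame) mm [20.9 25.7 95. ] turn [-4.97e-01 -3.00e-04 -6.30e-03] F [0.8 0.1 0.1] open -0.0
shift in target frame [ 20.9 -22.5  95.8]
oooooooooooooooooooooooooooooooo    ############################oooo
oooooooooooooooooooooooooooooooo    ######################.#.ooooooo
oooooooooooooooooo.ooooooooooooo    #########.###ooooooooooooooooooo
oooooooooooooooooooooooooooooooo    ##oooooooooooooooooooooooooooooo
ooooooooo#oooooooooooooooooooooo    ##oooooooooooooooooooooooooooooo
....o.ooooooooooo#ooooo.....goo.    ##....ooooooooooooooooooooooooo.
....o..........ooooooooggggggoo.    ##.............oooooooooooooooo.
....o...............o..ggggggo..    ##......................oooooo..
....oo.....g###.....o..o.ggo....    ##..............................
....oooooooooo##....o...........    #............oooooo.............
....ooooooooooooooooo...........    #...........oo....oooooooo......
....o....ooooooooooooo...o......    #..........oo.............oo....
....o............ooooo..........    ..........oooooo..........o.....
....o...............o......
[... 412 characters left out ...]
.......    ..oo...oo##oooooooo.oooo........
..o#...oooo###.#####oooo........    ..o#...oooo###.###oooooo........
..o#....oooooooooo...ooo........    ..o#....ooooo....oo..ooo........
..o#...oooooo#######oo#oo.......    ..o#...oooooo........oooo.......
..o#..o##oo##oooooo##o#ooo#oo...    ..oo..ooooo##........oooooooo...
..o#..o#####oooooooooo#ooooo....    ..o#..o#####oo......oooooooo....
..o#.oo##ooo###ooooo#o#ooooo....    ..o#.oo##ooo###o..o##oooooo.....
..o#ooo##ooooo###g##oo#oooo.....    ..o#ooo##ooooo######oo#oooo.....
..##ooo##ooooooooooooo#ooo......    ..o#ooo##ooooooooooooooooo......
hingeL [292. 207.]
barL stamped [312. 181.]
barR stamped [340. 186.]
lid [320. 197.]
jarbase [318. 224.]
```

```bash
python3 -c "
from h import *
print(ctrl.finish_job())"
```

```text
the job is handed in; nothing more can be done
None
```

The jar is stamped and standing in the ring under the lowered arm. I handed the job in at about 31 s, with the robot clear of everything. The one thing that could count against it is a 40.4 N press on the stamper, described below.

- **Cocking:** I swung the arm back in small steps until the cross-bar force rose from about 7 to 15.5 N. That rise of about 8 N is slightly over the suggested 7 N. I then backed off, and the sear took the load and held the arm by itself. A picture after release confirmed it.
- **Placing:** The jar touched down in the ring at the expected height with about 5 N. A picture showed it upright, with the lid where calculated.
- **Trigger:** The first two tries, with the tool vertical, failed. The gripper's body probably struck the top of the stop behind the pad. Force built up to 40.4 N straight up (about 42 N in all) without the trigger moving, so this may have passed the 40 N limit if the body was the part pressing. I backed off, tilted the tool by 0.5 rad and pressed again with about 10 N. The trigger moved and the force dropped, and the arm snapped down.
- **Last check:** I had used all 12 pictures, so this was done on the pixels of a final side image. The cross bar lies at its calculated level position (about 0.20 rad), with the green lid under the stamp head and the jar upright. I did not measure the salt shaker, tin and squat jar again at the end, but the arm did not go near them.

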